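Mount the stitching clamp head on its ball and latch it

TASK

Pick up the stitching clamp head by its wooden jaws, lower its socket over the ball of the bench mount until it sits fully home and flat on the mount's disc, gently and without dropping it, then press the latch lever all the way down to lock it and let go. Do not ram the head or the lever, and leave the other things on the bench alone.

Things in the scene. Friction and masses are not known exactly. Their poses are not given: they have to be found in the camera images.
- clamp_head: Loose stitching clamp head, 0.5 to 0.75 kg, upright on the bench. Origin: centre of the socket's mouth in the flat underside; z up, x towards the latch lever. Grey housing from x = -42 to +70 mm, 54 mm wide in y, 45 mm tall (39 mm beyond x = 22 mm). Blind round socket, 29 mm in diameter, 39 mm deep. Seated, the underside lies flat on the mount's disc, with 1.5 mm play round the ball.
- jaw_grip (a point): Centre of the head's two wooden jaws, on the socket's axis 70 mm above the underside; same axes as the head. Together the jaws form one block 26 mm thick in y, 44 mm wide in x, from 44 to 92 mm above the underside. Grip them across y from above; the raised lever (at +x) is clear of such a grip.
- mount: Ball mount fixed to the bench. Origin: centre of its foot (110 mm wide) on the bench; z up along the axis of foot, post, disc and ball. Level disc, 140 mm wide, sprung (gives 2 mm); on it a 12 mm neck and a 26 mm steel ball, its top 37 mm above the disc. Each time the disc's top is set anywhere from 62 to 102 mm above the bench: not measured, to be felt or seen. Post does not yield; 40 N at most.
- latch (a joint): Angle of the latch lever on the head, rad: 0 = fully down (locked), grows as raised, starts at 0.5 to 0.75. Hinge along the head's y at x = 24, z = 48 mm. Stiff, stays where left: 0.25 Nm, about 5 to 7 N pressed on its tip when going along with its arc, more if rubbing across it. Below it a tongue swings in under the ball: on an unseated head it strikes the ball and stops short.
- latch_tip (a point): Top of the 10 mm thick, 22 mm long cross bar at the lever's tip: 53 mm from the hinge along the lever, 6 mm above its mid-line. The lever is 18 mm wide and 5 mm thick. Moves with the lever. Press here: up to 25 N does not tip the seated head.
- dye_jar: Bystander: amber glass jar with black cap, 56 mm in diameter, 75 mm tall. Origin: centre of its underside.
- mallet: Bystander: wooden mallet 240 mm long lying flat, at the far edge. Origin: under the middle of its length.
- wax_puck: Bystander: round cake of wax, 60 mm in diameter, 22 mm tall. Origin: centre of its underside.

How it is judged (in metres and radians):
On the way, in this order (a step that is already met when the one before it is completed fails the run):
1. the head, still held in the gripper, stands on the mount: its socket's axis within 2.5 mm of the ball's, upright within 0.05 rad, at least 3 N between head and mount, lever still raised (over 0.4 rad) (horizontal distance between clamp_head and mount below 0.0025 m and angle between clamp_head's own z axis and vertical below 0.05 rad and contact force between clamp_head and mount above 3 N and contact force between the fingers and clamp_head above 1 N and value of joint latch above 0.4 rad), for 0.15 s.
2. the latch lever is pressed fully down, within 0.06 rad, with the head seated (value of joint latch below 0.06 rad and horizontal distance between clamp_head and mount below 0.0025 m and angle between clamp_head's own z axis and vertical below 0.03 rad), for 0.2 s.
At the end, for the whole second after the job is handed in: The clamp head stands at rest on the mount, its socket's axis within 2.5 mm of the mount's axis, upright within 0.03 rad, its weight on the mount (over 2 N), and its latch lever down within 0.06 rad (all of step 2 and contact force between clamp_head and mount above 2 N and linear speed of clamp_head below 0.01 m/s); the robot touches nothing.
It fails at once if more than 40 N between the clamp head and the mount (rammed, dropped or pressed too hard) (contact force between clamp_head and mount above 40 N).
It fails at once if a bystander (jar, mallet or wax) moved more than 20 mm (distance of any of dye_jar, mallet, wax_puck from where it was at the start of the episode above 0.02 m).
It also fails if it takes over 61 s, if anything falls off the work surface, if the arm or the gripper's body presses on something with over 40 N, if the wrist force passes 120 N, or if a joint passes its speed limit or range.

ROBOT

A 6-joint arm with a two-finger parallel gripper is mounted at the origin on the work surface. World frame = base frame: x ahead of the robot, y to its left, z up, the work surface at z = 0. Lengths are in m, angles in degrees, forces in N, time in s.
With the tool pointing down it reaches from about 0.375 to 0.825 m from the base axis. Payload 5.5 kg.
Tool frame: the origin (TCP) lies between the finger pads; the fingertips stand 8 mm ahead of it and the grasp point (between the pads) lies 11 mm behind it (robot.tcp_to_tips is the distance from the TCP to the fingertips, in m); z points along the fingers, y is the line along which they close (so a half turn about z gives the same grasp; the last joint's range is limited). The gripper opens to 85 mm and grips with 20 to 120 N. Pads are 22 mm wide; open, the fingers measure 114 mm over their backs; the gripper's body (76 mm by 85 mm) begins 54 mm behind the grasp point. The pads swing forward as they close: fully open they stand 13 mm farther back than shut.
Start: joints at [67.151, 17.962, -2.699, 69.339, 0, 90], TCP at [0.233, 0.553, 0.239] pointing down, gripper open.
Joint ranges: [-152.73, 152.73], [-39.44, 99.34], [-58.76, 71.6], [-118.89, 123.64], [-81.53, 83.1], [-180, 180]. Speed limits (degrees/s): [136.94, 136.94, 172.46, 180, 180, 180].

INTERFACE

Orientations are given as a 3x3 rotation matrix whose columns are the frame's x, y, z axes.
In Python, from bench import robot, cams, workorder gives the robot as it stands.
- The arm moves only by the tool drive_tool, never from a script. Its argument "targets" is a list that holds one entry, the list of rows, each a list of 7 numbers: the shift along the tool's x, y, z in units of 0.1 m (1.0 is 0.1 m), then the turn, a rotation vector about the tool's x, y, z in units of 360 degrees (1.0 is 360 degrees), then the opening, from 0 (shut) to 1 (fully open). A call has 1 to 20 rows; each row is the pose to reach, as a shift and turn from the pose commanded when the call began, along the tool's axes at that moment, turning the shorter way round; what a row does not reach only later rows make up. A row lasts 1/10 s, in which the tool goes at most 50 mm and 8.59 degrees, less where a joint would pass 70% of its speed; a pose out of reach is approached as far as the arm can. A call with a number of a shift or a turn outside -1 to 1 is refused whole. A call with a gripper value outside its range is refused whole. The fingers move at their own pace and stop on an object; "force" is the grip in N (left out, the last holds). Time passes only in rows, so rows that repeat a pose let the fingers close. It gives the time, the measured TCP pose, the force, the opening and the grip force at its end, in the units of the state.
- robot.state(): the state, without advancing time (a new reading comes with each control period).
- cams.camera(name): name is "scene" or "top" or "wrist"; returns (picture, depth): 480x640x3 uint8, blue, green, red; 480x640 float32, m along the optical axis (not along the pixel's ray), 0 where there is no reading.
- cams.get_calibration(name): a dict with "fx", "fy", "cx", "cy" (pixels), "k1" (the pictures are not rectified: a ray, as slopes to the right and down, at radius r is drawn at 1 + k1 r^2 times it, then the intrinsics apply), "extrinsics" (4x4, takes a point from world to camera coordinates). Camera axes: x right, y down, z forward; pixel columns grow to the right and rows downward; lengths in m; the calibration is good to about 2 mm. A picture is of the moment at which its call begins: read the wrist's pose just before it. get_calibration takes no time and is no camera call; for the wrist camera it gives the pose at the moment of the call.
- workorder.hand_in(): hands the job in; it is judged then, once.
The state is a dict: "t": time; "joints": joint angles; "qd": joint speeds; "tau": joint torques, N m; "tcp_pos": TCP position; "orientation": TCP orientation; "force": force on the tool from outside, world axes, zero at the start; "torque": the same for the moment, N m; "finger_gap": opening from 0.0 (shut) to 1.0 (fully open); "grasp_force": force on a finger pad.
Only numpy, scipy, OpenCV 4.12 (cv2) and the standard library are available. Lean on these libraries where they do the work, as an engineer would, in place of code of your own. Each camera call takes 0.05 s, during which the arm holds its last target. There are 200 camera calls.

## Working session

There is one attempt and no reset: what is moved stays moved. The work goes in short steps, Python scripts to look and compute and a tool call to move; the robot and the scene stay as the last step left them, time stands still between calls to the robot, and variables do not carry over. Pictures are saved under pics/ and viewed, at most 10 in all, crops included, and the job is handed in when it is done.

Besides the shell and the picture viewer there is one more tool, called by a JSON object that holds its "api" and its "payload". drive_tool: Moves the arm, as the interface text tells. Its arguments: {"type":"object","properties":{"targets":{"type":"array","items":{"type":"array","items":{"type":"array","items":{"type":"number","minimum":-1,"maximum":1}}}},"force":{"type":"number"}},"required":["targets"]}

```bash
mkdir -p pics
cat > h.py <<'E'
import numpy as np, cv2
from bench import robot, cams, workorder
def cloud(name):
    c=cams.get_calibration(name); im,d=cams.camera(name)
    return im,d,pts(c,d)
def pts(c,d):
    K=np.array([[c['fx'],0,c['cx']],[0,c['fy'],c['cy']],[0,0,1]])
    v,u=np.mgrid[0:480,0:640]
    x=(u-c['cx'])/c['fx'];y=(v-c['cy'])/c['fy']
    a,b=x.copy(),y.copy()
    for _ in range(8):
        f=1+c['k1']*(a*a+b*b);a=x/f;b=y/f
    P=np.stack([a*d,b*d,d],-1); E=np.array(c['extrinsics'])
    return (P-E[:3,3])@E[:3,:3]
E
python3 - <<'E'
from h import *
for n in ('scene','top'):
    im,d,P=cloud(n); np.savez(f'{n}.npz',im=im,d=d,P=P); cv2.imwrite(f'pics/{n}0.png',im)
    c=cams.get_calibration(n);E=np.array(c['extrinsics']);print(n,-E[:3,:3].T@E[:3,3],c['fx'],c['k1'],(d>0).mean())
s=robot.state();print(s['t'],s['orientation'],s['force'],s['finger_gap'])
E
```

```text
scene [ 1.10070795 -0.39939679  0.61368792] 453.67821228396747 -0.08277496829249206 0.9958333333333333
top [ 0.50712644 -0.02540748  1.13846564] 615.3231659735226 -0.06583545633862839 0.9959375
0.1 [[-9.21542722e-01  3.88276587e-01 -5.51751669e-04]
 [ 3.88276978e-01  9.21541710e-01 -1.36536498e-03]
 [-2.16770765e-05 -1.47247463e-03 -9.99998916e-01]] [-0.23094296 -0.7301594  -0.97327659] 1.0005051911409115
```

View pics/scene0.png

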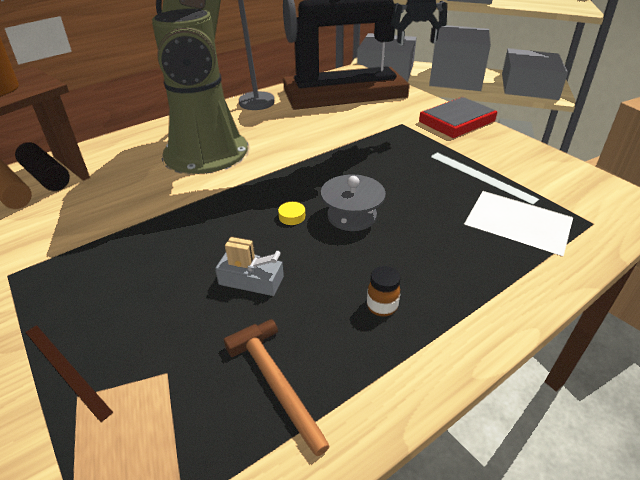

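View pics/top0.png

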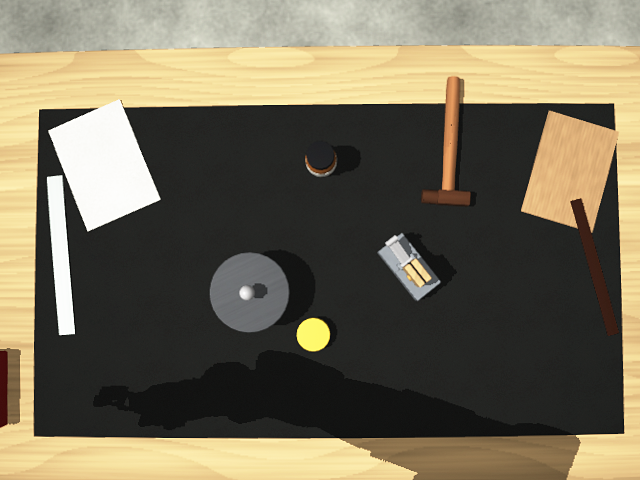

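The scene view shows the head at about (250,270), mount at (352,205), jar (384,292), wax (292,213) and mallet (275,385). In the top view the disc is at (249,292) with the ball at (246,293). The head is at (408,267), with its lever towards (393,240).

Run:
```python
from h import *
np.set_printoptions(precision=4,suppress=True)
for n,hw,mw in (('top',(225,310,370,450),(240,345,200,300)),('scene',(225,305,205,295),(165,240,310,395))):
    z=np.load(n+'.npz');im,P=z['im'],z['P']
    r=lambda A,w:A[w[0]:w[1],w[2]:w[3]].reshape(-1,3)
    p=r(P,hw);c=r(im,hw).astype(int)
    wood=(c[:,2]-c[:,0]>50)&(p[:,2]>.04)
    print(n,'wood n',wood.sum(),'zpct',np.percentile(p[wood,2],[5,50,95]))
    t=wood&(p[:,2]>.086)&(p[:,2]<.098)
    print(' jawtop',t.sum(),cv2.minAreaRect(p[t,:2].astype(np.float32)*1000),p[t].mean(0))
    h=(p[:,2]>.03)&(p[:,2]<.053)&(~wood)
    print(' housing',cv2.minAreaRect(p[h,:2].astype(np.float32)*1000),np.percentile(p[h,2],[10,50,90]))
    a=(p[:,2]>.02)
    print(' all',cv2.minAreaRect(p[a,:2].astype(np.float32)*1000))
    l=(~wood)&(p[:,2]>.056);print(' lever',l.sum(),p[l].mean(0),p[l][p[l,2].argmax()], p[l][p[l,0].argmax()])
    m=r(P,mw);hist=np.histogram(m[:,2],np.arange(-.01,.16,.01));print(' hist',hist[0])
    zz=m[(m[:,2]>.05)&(m[:,2]<.105)];zd=np.median(zz[:,2]);
    dd=m[abs(m[:,2]-zd)<.006];print(' disc z',zd,dd[:,2].std(),cv2.minEnclosingCircle(dd[:,:2].astype(np.float32)*1000))
    b=m[(m[:,2]>zd+.015)&(m[:,2]<zd+.05)]
    # sphere fit, r=13 known-free
    A=np.c_[2*b,np.ones(len(b))];s=np.linalg.lstsq(A,(b**2).sum(1),rcond=None)[0]
    print(' ball',len(b),s[:3],np.sqrt(s[3]+s[:3]@s[:3]),'top',b[:,2].max())
```

```text
top wood n 416 zpct [0.0587 0.091  0.0942]
 jawtop 355 ((513.3949584960938, -157.78160095214844), (43.6479606628418, 26.307462692260742), 38.075077056884766) [ 0.5132 -0.1575  0.0913]
 housing ((524.6343383789062, -149.2346954345703), (112.13539123535156, 54.72860336303711), 37.74449157714844) [0.037  0.0425 0.0472]
 all ((501.8050842285156, -115.27444458007812), (117.17344665527344, 136.70379638671875), 37.21227264404297)
 lever 338 [ 0.5469 -0.1205  0.1597] [ 0.5071 -0.0254  1.1385] [ 0.5779 -0.1219  0.0762]
 hist [2674 2784    9   39    0    0   10 4673   88    3  107   71    0    0
    0    0]
 disc z 0.06606296243164544 0.0019658562385757744 ((481.93182373046875, 133.1893768310547), 70.12361907958984)
 ball 181 [0.4817 0.1322 0.093 ] 0.0113695881462765 top 0.1070679609979985
scene wood n 670 zpct [0.0519 0.0808 0.0923]
 jawtop 276 ((513.0087280273438, -158.3446044921875), (43.8637580871582, 28.22736167907715), 40.13251495361328) [ 0.5143 -0.1595  0.0905]
 housing ((524.2810668945312, -150.80450439453125), (115.11103820800781, 55.675537109375), 39.59729766845703) [0.0338 0.039  0.0454]
 all ((779.2994995117188, -292.1384582519531), (124.93389892578125, 666.0499267578125), 60.92167282104492)
 lever 236 [ 0.6109 -0.1581  0.1272] [ 1.1007 -0.3994  0.6137] [ 1.1007 -0.3994  0.6137]
 hist [1340 2403  575    2    0    0   46 1847   20   27   66   25    0    0
    0    0]
 disc z 0.06625824381168682 0.001384618623695685 ((480.4784240722656, 133.91293334960938), 71.91080474853516)
 ball 117 [0.4809 0.1334 0.0911] 0.012140469402371817 top 0.10406034907923704
```

{"api": "drive_tool", "payload": {"targets": [[[-0.33,-0.24,-0.05,0,0,0,1],[-0.66,-0.48,-0.1,0,0,0,1],[-0.98,-0.72,-0.15,0,0,0,1]]]}}

```text
t: 0.4
tcp_pos: [0.2955, 0.4471, 0.2538]
orientation: [[-0.922, 0.387, -0.0], [0.387, 0.922, -0.001], [-0.0, -0.001, -1.0]]
force: [1.0, 0.4, 0.1]
finger_gap: 0.999
grasp_force: 0.0
```

{"api": "drive_tool", "payload": {"targets": [[[-0.33,-0.24,0,0,0,0,1],[-0.66,-0.48,0,0,0,0,1],[-0.98,-0.72,0,0,0,0,1]]]}}

```text
t: 0.7
tcp_pos: [0.3581, 0.3424, 0.2541]
orientation: [[-0.922, 0.388, -0.0], [0.388, 0.922, -0.0], [-0.0, -0.0, -1.0]]
force: [0.4, 0.4, 0.2]
finger_gap: 1.003
grasp_force: 0.0
```

{"api": "drive_tool", "payload": {"targets": [[[-0.33,-0.24,0,0,0,0,1],[-0.66,-0.48,0,0,0,0,1],[-0.98,-0.72,0,0,0,0,1]]]}}

```text
t: 1.0
tcp_pos: [0.4205, 0.238, 0.2541]
orientation: [[-0.922, 0.388, -0.0], [0.388, 0.922, -0.0], [0.0, -0.0, -1.0]]
force: [1.8, 1.2, -0.5]
finger_gap: 1.002
grasp_force: 0.0
```

{"api": "drive_tool", "payload": {"targets": [[[-0.25,-0.18,0,0,0,-0.021,1],[-0.49,-0.36,0,0,0,-0.042,1],[-0.73,-0.54,0,0,0,-0.063,1],[-0.97,-0.73,0,0,0,-0.084,1],[-0.97,-0.73,0,0,0,-0.105,1],[-0.97,-0.73,0,0,0,-0.126,1],[-0.97,-0.73,0,0,0,-0.147,1],[-0.97,-0.73,0,0,0,-0.169,1],[-0.97,-0.73,0,0,0,-0.169,1],[-0.97,-0.73,0,0,0,-0.169,1]]]}}

```text
t: 2.0
tcp_pos: [0.4809, 0.1347, 0.2541]
orientation: [[-0.79, -0.613, -0.001], [-0.613, 0.79, -0.0], [0.0, 0.0, -1.0]]
force: [0.7, -0.4, -0.1]
finger_gap: 1.002
grasp_force: 0.0
```

```bash
cat > w.py <<'E'
from h import *
import sys
np.set_printoptions(precision=4,suppress=True)
s=robot.state();print(s['t'],s['tcp_pos'],'\n',s['orientation'],'F',s['force'],s['joints'],s['finger_gap'],s['grasp_force'])
im,d,P=cloud('wrist');np.savez(sys.argv[1]+'.npz',im=im,d=d,P=P);cv2.imwrite(f'pics/{sys.argv[1]}.png',im)
E=np.array(cams.get_calibration('wrist')['extrinsics']);print('cam',-E[:3,:3].T@E[:3,3])
E
python3 w.py w1
python3 - <<'E'
from h import *
P=np.load('w1.npz')['P'].reshape(-1,3)
np.set_printoptions(precision=4,suppress=True)
m=P[(np.hypot(P[:,0]-.481,P[:,1]-.133)<.09)&(P[:,2]>.04)&(P[:,2]<.115)]
zd=np.median(m[:,2]);print('disc',zd,len(m))
dd=m[abs(m[:,2]-zd)<.006];print(cv2.minEnclosingCircle(dd[:,:2].astype(np.float32)*1000))
b=m[m[:,2]>zd+.015];A=np.c_[2*b,np.ones(len(b))];s=np.linalg.lstsq(A,(b**2).sum(1),rcond=None)[0]
print('ball',len(b),s[:3],np.sqrt(s[3]+s[:3]@s[:3]),b[:,2].max())
E
```

```text
2.0 [0.4809 0.1347 0.2541] 
 [[-0.7901 -0.6129 -0.0005]
 [-0.6129  0.7901 -0.0001]
 [ 0.0005  0.0002 -1.    ]] F [ 0.6981 -0.3946 -0.0541] [ 15.6484   6.8122 -14.7609  68.4572   0.0024 -22.1546] 1.0015380600398092 0.0
cam [0.4284 0.0937 0.3891]
disc 0.06726945655714897 19811
((479.9217224121094, 132.44337463378906), 69.85932922363281)
ball 810 [0.48   0.1325 0.0917] 0.012605436586840973 0.10560744422508175
```

View pics/w1.png

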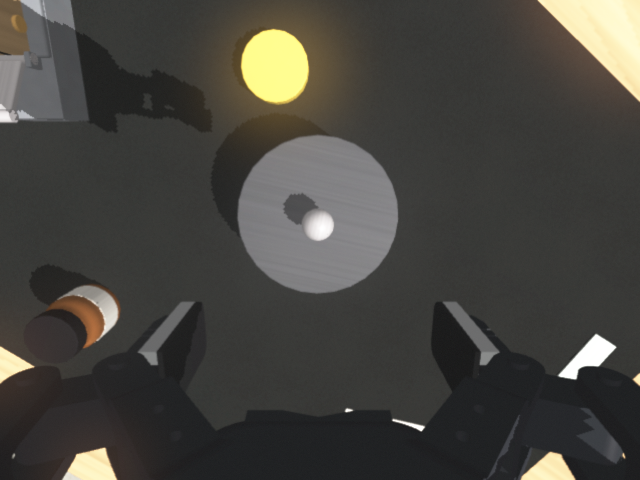

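The wrist picture shows the disc centred at (318,215) and the ball at (318,225). Next I go over the head with the same yaw.

{"api": "drive_tool", "payload": {"targets": [[[0.25,-0.42,0,0,0,0,1],[0.51,-0.84,0,0,0,0,1]]]}}

```text
t: 2.25
tcp_pos: [0.4927, 0.0373, 0.2543]
orientation: [[-0.787, -0.617, 0.0], [-0.617, 0.787, 0.0], [-0.0, -0.0, -1.0]]
force: [0.9, 0.8, 0.3]
finger_gap: 0.999
grasp_force: 0.0
```

{"api": "drive_tool", "payload": {"targets": [[[0.25,-0.42,0,0,0,0,1],[0.51,-0.84,0,0,0,0,1]]]}}

```text
t: 2.45
tcp_pos: [0.5041, -0.062, 0.2544]
orientation: [[-0.789, -0.614, 0.001], [-0.614, 0.789, 0.0], [-0.0, -0.0, -1.0]]
force: [0.3, 0.6, -0.2]
finger_gap: 1.005
grasp_force: 0.0
```

{"api": "drive_tool", "payload": {"targets": [[[0.25,-0.42,0,0,0,0,1],[0.51,-0.83,0,0,0,0,1],[0.51,-0.83,0,0,0,0,1],[0.51,-0.83,0,0,0,0,1]]]}}

```text
t: 2.85
tcp_pos: [0.5147, -0.1582, 0.254]
orientation: [[-0.791, -0.612, -0.001], [-0.612, 0.791, 0.001], [0.0, 0.001, -1.0]]
force: [-0.4, 0.5, -0.5]
finger_gap: 0.999
grasp_force: 0.0
```

```bash
python3 w.py w2
python3 - <<'E'
from h import *
z=np.load('w2.npz');P=z['P'].reshape(-1,3);c=z['im'].reshape(-1,3).astype(int)
np.set_printoptions(precision=4,suppress=True)
near=np.hypot(P[:,0]-.52,P[:,1]+.15)<.1
wood=near&(c[:,2]-c[:,0]>40)&(P[:,2]>.05)&(P[:,2]<.1)
t=wood&(P[:,2]>.087);f=lambda k:cv2.minAreaRect(P[k,:2].astype(np.float32)*1000)
print('jaw',t.sum(),f(t),P[t].mean(0))
o=P[t,:2].mean(0)
h=near&(P[:,2]>.03)&(P[:,2]<.052);print('house',f(h))
l=near&~wood&(P[:,2]>.058)&(P[:,2]<.11)
a=np.radians(38.);R=np.array([[np.cos(a),-np.sin(a)],[np.sin(a),np.cos(a)]])
q=np.c_[(P[l,:2]-o)@R,P[l,2]];k=q[:,0]>20;q=q[k];print('lever',len(q),q.min(0),q.max(0),q[q[:,0]>q[:,0].max()-.008].mean(0))
print('top', q[q[:,2]>q[:,2].max()-.003].mean(0))
E
```

```text
2.85 [ 0.5147 -0.1582  0.254 ] 
 [[-0.7907 -0.6122 -0.0006]
 [-0.6122  0.7907  0.0005]
 [ 0.0001  0.0008 -1.    ]] F [-0.3622  0.4866 -0.5302] [-17.0964  11.0396  -9.7646  69.2359   0.0204 -54.8471] 0.998616217491955 0.0
cam [ 0.4623 -0.1983  0.389 ]
jaw 1340 ((511.66094970703125, -159.27166748046875), (43.735084533691406, 25.67491340637207), 38.51173400878906) [ 0.5103 -0.1608  0.0921]
house ((523.201171875, -150.13009643554688), (112.83824157714844, 54.109764099121094), 37.95976257324219)Traceback (most recent call last):
  File "<stdin>", line 12, in <module>
    return umr_minimum(a, axis, None, out, keepdims, initial, where)
ValueError: zero-size array to reduction operation minimum which has no identity
```

View pics/w2.png

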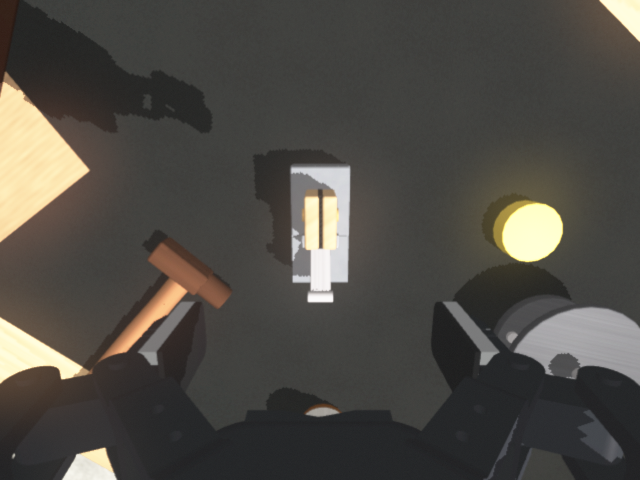

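The head is centred at about (320,220), with its lever pointing down to (320,297), and the yaw matches. Descend and grip.

{"api": "drive_tool", "payload": {"targets": [[[0.018,0.01,0.3,0,0,-0.001,1],[0.018,0.01,0.65,0,0,-0.001,1],[0.018,0.01,0.97,0,0,-0.001,1]]]}}

```text
t: 3.2
tcp_pos: [0.513, -0.1557, 0.1565]
orientation: [[-0.783, -0.622, 0.001], [-0.622, 0.783, 0.0], [-0.001, -0.0, -1.0]]
force: [-0.7, -0.4, -0.7]
finger_gap: 1.001
grasp_force: 0.0
```

{"api": "drive_tool", "payload": {"targets": [[[0,0,0.3,0,0,0,1],[0,0,0.6,0,0,0,1],[0,0,0.85,0,0,0,1],[0,0,0.96,0,0,0,1],[0,0,0.96,0,0,0,1],[0,0,0.96,0,0,0,1]]]}}

```text
t: 3.8
tcp_pos: [0.5137, -0.157, 0.0623]
orientation: [[-0.784, -0.621, 0.001], [-0.621, 0.784, -0.0], [-0.001, -0.001, -1.0]]
force: [-0.1, -0.5, 0.8]
finger_gap: 1.001
grasp_force: 0.0
```

{"api": "drive_tool", "payload": {"targets": [[[0,0,0,0,0,0,0.5],[0,0,0,0,0,0,0.45],[0,0,0,0,0,0,0.4],[0,0,0,0,0,0,0.35],[0,0,0,0,0,0,0.3],[0,0,0,0,0,0,0.25],[0,0,0,0,0,0,0.2],[0,0,0,0,0,0,0.1],[0,0,0,0,0,0,0.1],[0,0,0,0,0,0,0.1],[0,0,0,0,0,0,0.1],[0,0,0,0,0,0,0.1]]], "force": 50}}

```text
t: 5.0
tcp_pos: [0.5131, -0.1577, 0.0617]
orientation: [[-0.784, -0.62, 0.0], [-0.62, 0.784, -0.0], [-0.0, -0.0, -1.0]]
force: [-1.4, 0.9, 6.1]
finger_gap: 0.296
grasp_force: 50.3
```

{"api": "drive_tool", "payload": {"targets": [[[0,0,-0.05,0,0,0,0.1],[0,0,-0.2,0,0,0,0.1],[0,0,-0.45,0,0,0,0.1],[0,0,-0.75,0,0,0,0.1],[0,0,-1,0,0,0,0.1]]]}}

```text
t: 5.5
tcp_pos: [0.512, -0.1573, 0.1617]
orientation: [[-0.784, -0.62, -0.002], [-0.62, 0.784, 0.0], [0.001, 0.002, -1.0]]
force: [1.3, 0.4, -6.1]
finger_gap: 0.299
grasp_force: 50.2
```

{"api": "drive_tool", "payload": {"targets": [[[0,0,-0.2,0,0,0,0.1],[0,0,-0.3,0,0,0,0.1],[0,0,-0.3,0,0,0,0.1],[0,0,-0.3,0,0,0,0.1],[0,0,-0.3,0,0,0,0.1]]]}}

```text
t: 6.0
tcp_pos: [0.5119, -0.1572, 0.1896]
orientation: [[-0.784, -0.62, -0.003], [-0.62, 0.784, 0.001], [0.002, 0.002, -1.0]]
force: [0.2, -0.7, -6.7]
finger_gap: 0.296
grasp_force: 50.3
```

```bash
python3 w.py w3
cat > m.py <<'E'
from h import *
import sys
np.set_printoptions(precision=4,suppress=True)
z=np.load(f'{sys.argv[1]}.npz');P=z['P'].reshape(-1,3);c=z['im'].reshape(-1,3).astype(int)
s=robot.state();T=np.array(s['tcp_pos']);O=np.array(s['orientation'])
Q=(P-T)@O  # tool frame
f=lambda k:cv2.minAreaRect(Q[k,:2].astype(np.float32)*1000)
near=(abs(Q[:,1])<.032)&(Q[:,0]>-.09)&(Q[:,0]<.06)
t=near&(c[:,2]-c[:,0]>40)&(Q[:,2]<-.022)&(Q[:,2]>-.045)
print('jaw',t.sum(),f(t),np.median(Q[t],0))
h=near&(Q[:,2]>.008)&(Q[:,2]<.035);print('house',f(h))
k=near&(Q[:,2]>.012)&(Q[:,2]<.022)&(Q[:,0]>.02)
A=np.c_[Q[k,:2],np.ones(k.sum())];print('rear housing plane',k.sum(),np.linalg.lstsq(A,Q[k,2],rcond=None)[0])
l=near&(Q[:,0]<-.03)&(Q[:,2]<.01)&(abs(Q[:,1])<.015)
print('lever',l.sum(),Q[l].min(0),Q[l].max(0))
b=l&(Q[:,0]<Q[l,0].min()+.01);print('tip',np.median(Q[b],0))
E
python3 m.py w3
```

```text
6.0 [ 0.5119 -0.1572  0.1896] 
 [[-0.7842 -0.6205 -0.0028]
 [-0.6205  0.7842  0.0008]
 [ 0.0017  0.0024 -1.    ]] F [ 0.1728 -0.6942 -6.7095] [-17.0738  12.6668 -16.2768  61.2229  -0.0028 -55.425 ] 0.29561154055105093 50.275840759277344
cam [ 0.4601 -0.1989  0.3248]
jaw 7730 ((2.7395553588867188, -0.12734508514404297), (25.97327995300293, 44.32803726196289), 89.98839569091797) [ 0.0101  0.0014 -0.0303]
house ((-8.047367095947266, -0.14445114135742188), (104.98591613769531, 54.45880126953125), 0.29636985063552856)
rear housing plane 7259 [0.0395 0.0015 0.0152]
lever 134 [-0.0444 -0.0078 -0.0022] [-0.0403  0.0055  0.0009]
tip [-0.0428 -0.0003 -0.0008]
```

View pics/w3.png

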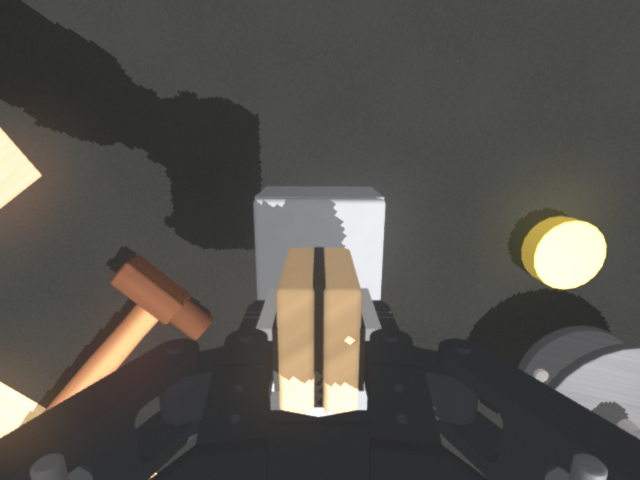

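```bash
cat > pl.py <<'E'
from h import *
import sys
np.set_printoptions(precision=4,suppress=True)
z=np.load(f'{sys.argv[1]}.npz');c=z['im'].astype(int)
s=robot.state();T=np.array(s['tcp_pos']);O=np.array(s['orientation'])
Q=(z['P']-T)@O
def plane(k):
    p=Q[k]
    for _ in range(6):
        A=np.c_[p[:,:2],np.ones(len(p))];w=np.linalg.lstsq(A,p[:,2],rcond=None)[0];r=p[:,2]-A@w;p=p[abs(r)<max(2*r.std(),.0005)]
    return len(p),w,r.std(),p[:,:2].min(0),p[:,:2].max(0)
wood=(c[...,2]-c[...,0]>30)
X,Y,Z=Q[...,0],Q[...,1],Q[...,2]
print('jawtop',plane(wood&(abs(Y)<.012)&(X>-.015)&(X<.021)&(Z<-.025)&(Z>-.036)))
print('house',plane(~wood&(abs(Y)<.024)&(X>.027)&(X<.041)&(Z>.005)&(Z<.025)))
print('jawback',plane(wood&(Z>-.02)&(abs(Y)<.012)&(X>.015)&(Z<.01)))
k=wood&(Z>-.022)&(abs(Y)<.011)&(X>.015)&(Z<.012);p=Q[k];print('back face x vs z',np.polyfit(p[:,2],p[:,0],1),len(p))
k=(Z>.025)&(Z<.055)&(abs(Y)<.02)&(X>.03)&(X<.06);p=Q[k];print('housing back x vs z',np.polyfit(p[:,2],p[:,0],1),len(p), np.histogram(p[:,2],6))
E
python3 pl.py w3
```

```text
jawtop (5008, array([-0.0034,  0.0009, -0.0304]), np.float64(0.000459461801892507), array([-0.015, -0.012]), array([0.021, 0.012]))
house (3418, array([0.0006, 0.0013, 0.0164]), np.float64(0.00047129573553119676), array([ 0.027, -0.024]), array([0.041, 0.024]))
jawback (1448, array([-0.1619, -0.0047, -0.0027]), np.float64(0.008580156782316231), array([ 0.0232, -0.012 ]), array([0.0248, 0.012 ]))
back face x vs z [-0.0004  0.0241] 1499
housing back x vs z [-0.0008  0.0442] 745 (array([158, 143, 122, 100, 120, 102]), array([0.025 , 0.03  , 0.035 , 0.04  , 0.045 , 0.05  , 0.0549]))
```

The head is held untilted, axis 2.2 mm along tool +x and underside 61.5 mm below the TCP. Carry it over the mount.

{"api": "drive_tool", "payload": {"targets": [[[-0.1,0.16,0,0,0,0,0.1],[-0.3,0.48,0,0,0,0,0.1],[-0.52,0.82,0,0,0,0,0.1]]]}}

```text
t: 6.35
tcp_pos: [0.5021, -0.0605, 0.1903]
orientation: [[-0.786, -0.619, -0.002], [-0.619, 0.786, 0.0], [0.001, 0.001, -1.0]]
force: [0.5, 0.3, -5.6]
finger_gap: 0.299
grasp_force: 50.8
```

{"api": "drive_tool", "payload": {"targets": [[[-0.2,0.3,0,0,0,0,0.1],[-0.38,0.58,0,0,0,0,0.1],[-0.52,0.82,0,0,0,0,0.1]]]}}

```text
t: 6.65
tcp_pos: [0.4919, 0.0373, 0.1904]
orientation: [[-0.784, -0.621, -0.001], [-0.621, 0.784, 0.0], [0.001, 0.001, -1.0]]
force: [0.0, -0.2, -5.5]
finger_gap: 0.298
grasp_force: 50.8
```

{"api": "drive_tool", "payload": {"targets": [[[-0.2,0.3,0,0,0,0,0.1],[-0.38,0.58,0,0,0,0,0.1],[-0.48,0.76,0,0,0,0,0.1],[-0.528,0.83,0,0,0,0,0.1],[-0.528,0.83,0,0,0,0,0.1],[-0.528,0.83,0,0,0,0,0.1],[-0.528,0.83,0,0,0,0,0.1]]]}}

```text
t: 7.35
tcp_pos: [0.4827, 0.1324, 0.1911]
orientation: [[-0.785, -0.619, -0.0], [-0.619, 0.785, -0.001], [0.001, -0.0, -1.0]]
force: [0.2, -1.2, -5.5]
finger_gap: 0.297
grasp_force: 51.0
```

```bash
python3 w.py w4; python3 m.py w4; python3 pl.py w4
python3 - <<'E'
from h import *
im,d,P=cloud('scene');cv2.imwrite('pics/s4.png',cv2.resize(im[90:270,260:440],(720,720))[:600])
E
```

```text
7.35 [0.4827 0.1324 0.1911] 
 [[-0.7851 -0.6194 -0.0004]
 [-0.6194  0.7851 -0.0006]
 [ 0.0007 -0.0003 -1.    ]] F [ 0.2308 -1.1554 -5.5358] [ 15.3554   8.8378 -20.7935  60.3979  -0.0297 -22.9188] 0.2973113263659914 50.97822904586792
cam [0.4306 0.091  0.3261]
jaw 7722 ((2.6808395385742188, -0.2121562957763672), (25.910411834716797, 44.294677734375), 89.98200225830078) [ 0.01    0.0013 -0.0303]
house ((-8.07143783569336, -0.1696453094482422), (105.30001068115234, 54.233375549316406), 0.09484515339136124)
rear housing plane 7273 [0.0384 0.0009 0.0152]
lever 132 [-0.0447 -0.0079 -0.0026] [-0.0404  0.0054  0.0005]
tip [-0.0427 -0.0004 -0.0007]
jawtop (4950, array([-0.0049,  0.0023, -0.0304]), np.float64(0.00044027331469870257), array([-0.0149, -0.012 ]), array([0.021, 0.012]))
house (3409, array([0.0051, 0.0003, 0.0163]), np.float64(0.0004685813115315613), array([ 0.027, -0.024]), array([0.041, 0.024]))
jawback (1454, array([ 0.3566, -0.0062, -0.0152]), np.float64(0.008543096772704603), array([ 0.0232, -0.012 ]), array([0.0248, 0.012 ]))
back face x vs z [-0.0003  0.0242] 1513
housing back x vs z [0.0001 0.0442] 747 (array([152, 137, 130, 106, 112, 110]), array([0.025 , 0.03  , 0.035 , 0.04  , 0.045 , 0.05  , 0.0549]))
```

View pics/s4.png

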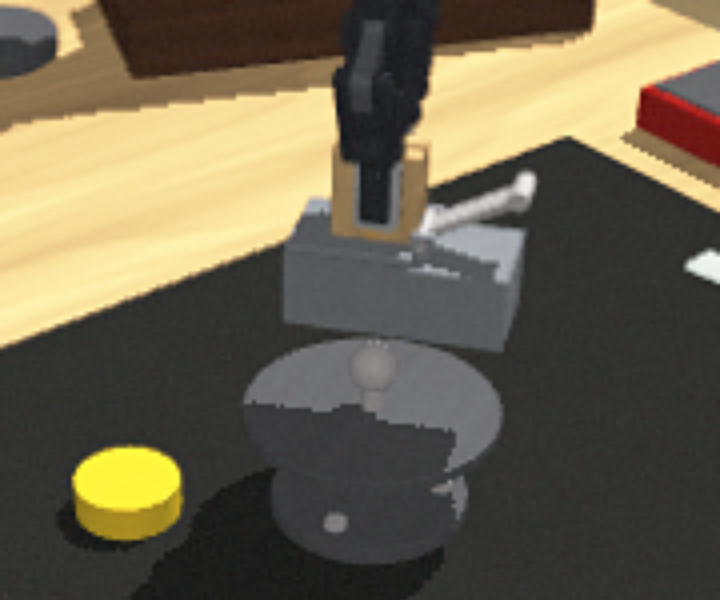

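The crop shows the head level above the ball (373,368), lever raised. The TCP reads 1.8 mm short in tool y, so I correct that and approach.

{"api": "drive_tool", "payload": {"targets": [[[0,0.01,0.05,0,0,0,0.1],[0,0.018,0.1,0,0,0,0.1],[0,0.018,0.16,0,0,0,0.1],[0,0.018,0.18,0,0,0,0.1],[0,0.018,0.18,0,0,0,0.1],[0,0.018,0.18,0,0,0,0.1],[0,0.018,0.18,0,0,0,0.1]]]}}

```text
t: 8.15
tcp_pos: [0.4818, 0.1349, 0.1735]
orientation: [[-0.784, -0.621, 0.0], [-0.621, 0.784, 0.0], [-0.0, -0.0, -1.0]]
force: [-0.5, -0.4, -6.8]
finger_gap: 0.298
grasp_force: 51.0
```

Run:
```python
from h import *
np.set_printoptions(precision=4,suppress=True)
for i in range(4):
    s=robot.state();print(s['tcp_pos'],s['force'])
    im,d,P=cloud('scene' if i%2 else 'top')
    if i<2:
        T=np.array(s['tcp_pos']);O=np.array(s['orientation']);Q=((P-T)@O).reshape(-1,3);c=im.reshape(-1,3).astype(int)
        near=(abs(Q[:,1])<.04)&(Q[:,0]>-.09)&(Q[:,0]<.06)
        h=near&(Q[:,2]>.008)&(Q[:,2]<.045);q=Q[h]
        # sides/ends of housing
        print(i,h.sum(),'housing',cv2.minAreaRect(q[:,:2].astype(np.float32)*1000),np.percentile(q,[1,99],axis=0))
```

```text
[0.4818 0.1349 0.1735] [-0.5205 -0.3581 -6.7572]
0 874 housing ((-13.45455551147461, -2.1911678314208984), (112.70486450195312, 54.33060836791992), 0.7993848323822021) [[-0.0684 -0.0291  0.0137]
 [ 0.0426  0.0239  0.0432]]
[0.4818 0.135  0.1736] [ 0.7032  0.667  -5.6181]
1 1224 housing ((-13.6422119140625, -0.2341747283935547), (59.91761779785156, 112.54635620117188), 89.64407348632812) [[-0.0695 -0.0289  0.0085]
 [ 0.0412  0.0258  0.0445]]
[0.4817 0.1349 0.1735] [-1.1851  0.1931 -5.9167]
[0.4817 0.1349 0.1735] [ 0.7223  0.2676 -5.9126]
```

{"api": "drive_tool", "payload": {"targets": [[[0.007,0,0,0,0,0,0.1],[0.007,0,0.03,0,0,0,0.1],[0.007,0,0.06,0,0,0,0.1],[0.007,0,0.09,0,0,0,0.1],[0.007,0,0.12,0,0,0,0.1],[0.007,0,0.14,0,0,0,0.1],[0.007,0,0.14,0,0,0,0.1],[0.007,0,0.14,0,0,0,0.1]]]}}

```text
t: 9.15
tcp_pos: [0.481, 0.1344, 0.1593]
orientation: [[-0.784, -0.62, -0.0], [-0.62, 0.784, -0.0], [0.0, 0.0, -1.0]]
force: [-0.4, 0.7, -5.3]
finger_gap: 0.299
grasp_force: 51.0
```

{"api": "drive_tool", "payload": {"targets": [[[0,0,0.02,0,0,0,0.1],[0,0,0.04,0,0,0,0.1],[0,0,0.06,0,0,0,0.1],[0,0,0.08,0,0,0,0.1],[0,0,0.1,0,0,0,0.1],[0,0,0.12,0,0,0,0.1],[0,0,0.12,0,0,0,0.1],[0,0,0.12,0,0,0,0.1]]]}}

```text
t: 9.95
tcp_pos: [0.481, 0.1344, 0.1473]
orientation: [[-0.784, -0.62, -0.0], [-0.62, 0.784, -0.0], [0.0, 0.0, -1.0]]
force: [0.6, 0.1, -6.5]
finger_gap: 0.3
grasp_force: 51.0
```

{"api": "drive_tool", "payload": {"targets": [[[0,0,0.02,0,0,0,0.1],[0,0,0.04,0,0,0,0.1],[0,0,0.06,0,0,0,0.1],[0,0,0.08,0,0,0,0.1],[0,0,0.1,0,0,0,0.1],[0,0,0.12,0,0,0,0.1],[0,0,0.14,0,0,0,0.1],[0,0,0.15,0,0,0,0.1],[0,0,0.15,0,0,0,0.1]]]}}

```text
t: 10.85
tcp_pos: [0.4809, 0.1344, 0.1321]
orientation: [[-0.784, -0.62, -0.0], [-0.62, 0.784, -0.0], [0.0, 0.0, -1.0]]
force: [-0.9, -0.6, -5.7]
finger_gap: 0.295
grasp_force: 51.0
```

{"api": "drive_tool", "payload": {"targets": [[[0,0,0.005,0,0,0,0.1],[0,0,0.01,0,0,0,0.1],[0,0,0.015,0,0,0,0.1],[0,0,0.02,0,0,0,0.1],[0,0,0.025,0,0,0,0.1],[0,0,0.025,0,0,0,0.1],[0,0,0.025,0,0,0,0.1]]]}}

```text
t: 11.55
tcp_pos: [0.481, 0.1344, 0.1298]
orientation: [[-0.784, -0.62, -0.0], [-0.62, 0.784, -0.0], [0.0, -0.0, -1.0]]
force: [-0.3, 0.3, -6.1]
finger_gap: 0.295
grasp_force: 51.0
```

Underside is near 0.068; continue in half-millimetre steps, watching the force.

{"api": "drive_tool", "payload": {"targets": [[[0,0,0.005,0,0,0,0.1],[0,0,0.01,0,0,0,0.1],[0,0,0.01,0,0,0,0.1],[0,0,0.01,0,0,0,0.1]]]}}

```text
t: 11.95
tcp_pos: [0.481, 0.1344, 0.1288]
orientation: [[-0.784, -0.62, -0.0], [-0.62, 0.784, -0.0], [0.0, 0.0, -1.0]]
force: [-0.6, -0.2, -5.9]
finger_gap: 0.299
grasp_force: 51.0
```

{"api": "drive_tool", "payload": {"targets": [[[0,0,0.005,0,0,0,0.1],[0,0,0.01,0,0,0,0.1],[0,0,0.01,0,0,0,0.1]]]}}

```text
t: 12.25
tcp_pos: [0.4811, 0.1344, 0.1284]
orientation: [[-0.784, -0.62, 0.0], [-0.62, 0.784, 0.0], [-0.0, -0.0, -1.0]]
force: [-3.0, -0.6, 2.9]
finger_gap: 0.298
grasp_force: 51.9
```

{"api": "drive_tool", "payload": {"targets": [[[0,0,0.003,0,0,0,0.1],[0,0,0.003,0,0,0,0.1],[0,0,0.003,0,0,0,0.1],[0,0,0.003,0,0,0,0.1]]]}}

```text
t: 12.65
tcp_pos: [0.4811, 0.1345, 0.1279]
orientation: [[-0.784, -0.62, 0.0], [-0.62, 0.784, 0.0], [-0.0, -0.0, -1.0]]
force: [-3.9, -0.5, 5.5]
finger_gap: 0.297
grasp_force: 52.2
```

Run:
```python
from h import *
for i in range(4):
    s=robot.state();print(s['tcp_pos'],s['force'],s['torque']);im,d,P=cloud('scene')
z=P.reshape(-1,3);cv2.imwrite('pics/s5.png',cv2.resize(im[110:260,280:430],(600,600),interpolation=cv2.INTER_CUBIC))
```

```text
[0.48111864 0.13446438 0.12785406] [-3.87277505 -0.48909046  5.45432063] [-0.26563119  0.77933938  0.02299158]
[0.48112119 0.13445888 0.12785346] [-3.50771866  0.37598468  4.96424688] [-0.21475089  0.82095439  0.00299522]
[0.48108625 0.13446148 0.12782656] [-4.32869165 -1.13229161  5.30632321] [-2.66509511e-01  7.89784956e-01 -3.30335131e-04]
[0.4810913  0.1344616  0.12782811] [-4.56938971 -0.12853306  5.23043701] [-0.27493101  0.80718816 -0.02038921]
```

View pics/s5.png

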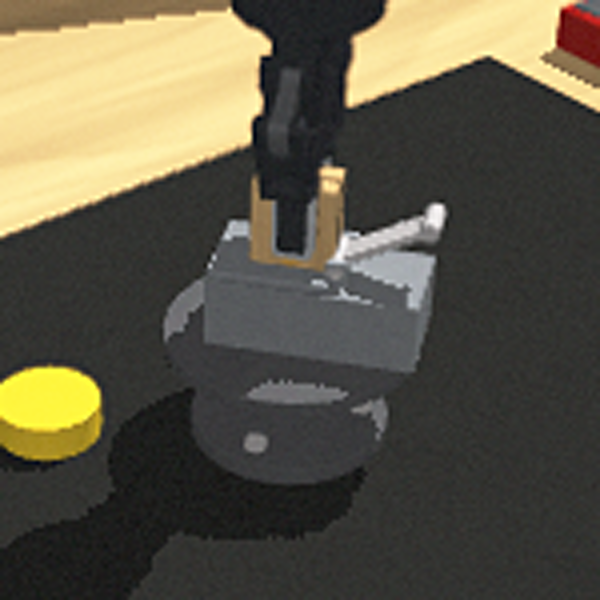

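The head sits on the disc all round (housing about (320,320)), with the lever tip up at (435,215). Ease the side load, release and rise.

{"api": "drive_tool", "payload": {"targets": [[[0.003,0.002,-0.003,0,0,0,0.1],[0.003,0.002,-0.003,0,0,0,0.1],[0.003,0.002,-0.003,0,0,0,0.1]]]}}

```text
t: 13.15
tcp_pos: [0.481, 0.1345, 0.128]
orientation: [[-0.784, -0.62, 0.001], [-0.62, 0.784, 0.0], [-0.001, -0.0, -1.0]]
force: [-1.6, -1.4, 4.7]
finger_gap: 0.301
grasp_force: 52.2
```

{"api": "drive_tool", "payload": {"targets": [[[0,0,0,0,0,0,0.35],[0,0,0,0,0,0,0.45],[0,0,0,0,0,0,0.6],[0,0,0,0,0,0,0.8],[0,0,0,0,0,0,1],[0,0,0,0,0,0,1],[0,0,0,0,0,0,1],[0,0,0,0,0,0,1]]]}}

```text
t: 13.95
tcp_pos: [0.4807, 0.1344, 0.1278]
orientation: [[-0.784, -0.62, 0.0], [-0.62, 0.784, 0.0], [-0.0, -0.0, -1.0]]
force: [0.3, 0.1, -0.0]
finger_gap: 1.003
grasp_force: 0.0
```

{"api": "drive_tool", "payload": {"targets": [[[0,0,-0.1,0,0,0,1],[0,0,-0.35,0,0,0,1],[0,0,-0.65,0,0,0,1],[0,0,-1,0,0,0,1],[0,0,-1,0,0,0,1],[0,0,-1,0,0,0,1],[0,0,-1,0,0,0,1]]]}}

```text
t: 14.65
tcp_pos: [0.4801, 0.1342, 0.2272]
orientation: [[-0.784, -0.62, -0.001], [-0.62, 0.784, -0.0], [0.001, 0.0, -1.0]]
force: [-0.8, 0.0, -0.2]
finger_gap: 0.998
grasp_force: 0.0
```

```bash
python3 w.py w6
cat > lev.py <<'E'
from h import *
import sys
np.set_printoptions(precision=4,suppress=True)
zd=.0663
for n in sys.argv[1:]:
    if n in('top','scene'): im,d,P=cloud(n)
    else: z=np.load(n+'.npz');im,P=z['im'],z['P']
    P=P.reshape(-1,3);c=im.reshape(-1,3).astype(int)
    a=np.radians(38.3);R=np.array([[np.cos(a),-np.sin(a)],[np.sin(a),np.cos(a)]])
    q=np.c_[(P[:,:2]-[.4805,.1325])@R,P[:,2]-zd]*1000
    near=(abs(q[:,0])<100)&(abs(q[:,1])<45)
    wood=near&(c[:,2]-c[:,0]>30);t=wood&(q[:,2]>86)&(q[:,2]<100)
    print(n,'jaw',t.sum(),t.any() and cv2.minAreaRect(q[t,:2].astype(np.float32)),q[t,2].mean())
    h=near&(q[:,2]>30)&(q[:,2]<48)&(q[:,0]<72);print(' house',cv2.minAreaRect(q[h,:2].astype(np.float32)))
    k=near&(abs(q[:,1])<32)&(q[:,0]<20)&(q[:,0]>-40)&(q[:,2]>42)&(q[:,2]<50)&~wood;print(' housetop z',k.sum(),np.median(q[k,2]))
    l=near&~wood&(abs(q[:,1])<15)&(q[:,0]>30)&(q[:,0]<95)&(q[:,2]>47)&(q[:,2]<105);p=q[l]
    if len(p)<5: continue
    print(' lever',l.sum(),p.min(0),p.max(0))
    s=p[abs(p[:,1])<7];b=s[:,0]<s[:,0].max()-14
    print(' slope angle',np.arctan(np.polyfit(s[b,0],s[b,2],1)[0]),' bar',np.median(p[p[:,0]>p[:,0].max()-9],0), p[p[:,2]>p[:,2].max()-3].mean(0))
E
python3 lev.py w6 top scene
```

```text
14.65 [0.4801 0.1342 0.2272] 
 [[-0.7842 -0.6205 -0.001 ]
 [-0.6205  0.7842 -0.0003]
 [ 0.001   0.0004 -1.    ]] F [-0.7567  0.0068 -0.1969] [ 15.6221   7.4383 -17.5787  65.0413  -0.002  -22.7292] 0.9978863636105129 0.0
cam [0.4279 0.0927 0.3619]
w6 jaw 3140 ((-0.7627620697021484, 0.9559555053710938), (26.10523223876953, 43.87085723876953), 89.67568969726562) 92.46222249646848
 house ((13.732925415039062, 0.8602695465087891), (54.27013397216797, 112.5075454711914), 89.75991821289062)
 housetop z 4074 45.830834247703606
 lever 1884 [ 35.0721 -10.0538  56.7719] [74.4108 11.5742 82.1854]
 slope angle 0.5038312560022196  bar [68.1492  1.1145 79.7008] [68.8026  0.7309 80.0771]
top jaw 107 ((-13.892763137817383, -6.251014709472656), (18.29155731201172, 31.956565856933594), 48.17891311645508) 91.06040131051779
 house ((15.356082916259766, -0.8644466400146484), (54.365509033203125, 112.82806396484375), 89.46070861816406)
 housetop z 448 44.77190667689443
 lever 209 [ 40.2424 -11.8887  57.1078] [76.2655  9.3364 82.074 ]
 slope angle 0.4160684589619231  bar [71.1659 -1.6312 78.7654] [70.9354 -1.5057 80.2945]
scene jaw 191 ((1.2072696685791016, 0.4150505065917969), (27.39497947692871, 44.99296951293945), 86.3421859741211) 91.10495923540378
 house ((15.217338562011719, 0.5063419342041016), (58.01783752441406, 111.97867584228516), 89.71336364746094)
 housetop z 203 45.02986392101639
 lever 153 [ 30.2775 -14.7842  49.8636] [75.8679 12.647  81.5849]
 slope angle 0.505305343272566  bar [71.5141 -4.5175 78.3141] [71.3728  0.3833 79.7598]
```

View pics/w6.png

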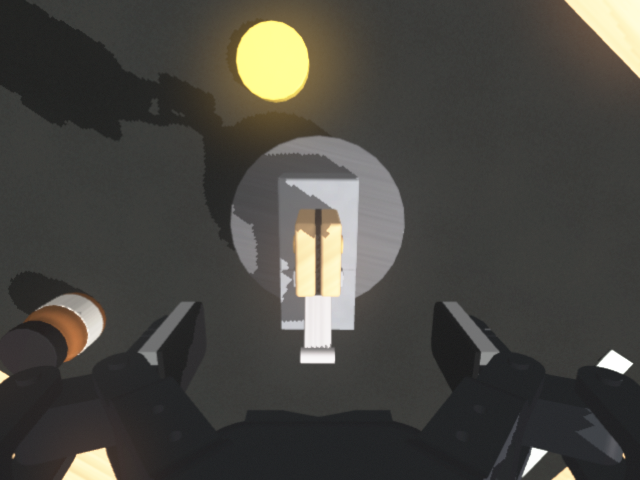

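The wrist view shows the head square on the disc (housing (318,255)), with the lever's cross bar at (318,355). Lever angle is about 0.51 rad. Shut the gripper and come over the tip.

{"api": "drive_tool", "payload": {"targets": [[[-0.2,0,0,0,0,0,0],[-0.5,0,0,0,0,0,0],[-0.66,-0.007,0,0,0,0,0],[-0.66,-0.007,0,0,0,0,0],[-0.66,-0.007,0,0,0,0,0],[-0.66,-0.007,0,0,0,0,0],[-0.66,-0.007,0,0,0,0,0],[-0.66,-0.007,0.2,0,0,0,0],[-0.66,-0.007,0.4,0,0,0,0],[-0.66,-0.007,0.55,0,0,0,0],[-0.66,-0.007,0.64,0,0,0,0],[-0.66,-0.007,0.64,0,0,0,0],[-0.66,-0.007,0.64,0,0,0,0]]], "force": 40}}

```text
t: 16.1
tcp_pos: [0.533, 0.1747, 0.1644]
orientation: [[-0.784, -0.62, 0.001], [-0.62, 0.784, 0.0], [-0.001, -0.0, -1.0]]
force: [-0.9, -0.8, 0.2]
finger_gap: -0.001
grasp_force: 0.0
```

Run:
```python
from h import *
s=robot.state();print(s['tcp_pos'],s['force'],s['finger_gap'])
im,d,P=cloud('scene')
cv2.imwrite('pics/s7.png',cv2.resize(im[110:260,300:450],(600,600),interpolation=cv2.INTER_CUBIC))
```

```text
[0.53297927 0.17472802 0.16440774] [-0.92471476 -0.78615422  0.20461412] -0.000951332875714452
```

View pics/s7.png

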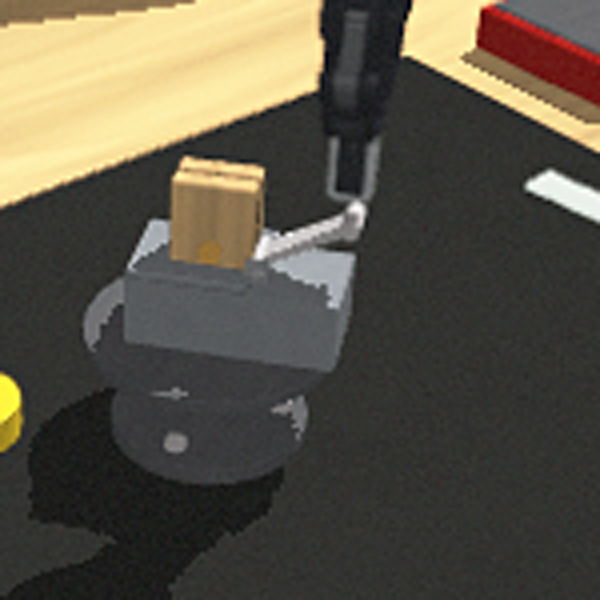

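The fingertips (352,195) stand just over the cross bar (355,215). Press along its arc.

{"api": "drive_tool", "payload": {"targets": [[[0,0,0.03,0,0,0,0],[0,0,0.06,0,0,0,0],[0,0,0.08,0,0,0,0],[0,0,0.1,0,0,0,0],[-0.005,0,0.115,0,0,0,0],[-0.015,0,0.13,0,0,0,0],[-0.025,0,0.145,0,0,0,0]]]}}

```text
t: 16.85
tcp_pos: [0.5349, 0.1764, 0.1495]
orientation: [[-0.784, -0.62, 0.0], [-0.62, 0.784, 0.0], [-0.0, -0.0, -1.0]]
force: [-2.2, 0.9, 4.4]
finger_gap: 0.001
grasp_force: 2.2
```

{"api": "drive_tool", "payload": {"targets": [[[-0.008,0,0.015,0,0,0,0],[-0.016,0,0.03,0,0,0,0],[-0.023,0,0.045,0,0,0,0],[-0.03,0,0.06,0,0,0,0]]]}}

```text
t: 17.25
tcp_pos: [0.5373, 0.1783, 0.1432]
orientation: [[-0.784, -0.621, 0.0], [-0.621, 0.784, 0.0], [-0.0, -0.0, -1.0]]
force: [-0.8, -0.1, 4.4]
finger_gap: 0.002
grasp_force: 2.2
```

{"api": "drive_tool", "payload": {"targets": [[[-0.007,0,0.015,0,0,0,0],[-0.013,0,0.03,0,0,0,0],[-0.019,0,0.045,0,0,0,0],[-0.024,0,0.06,0,0,0,0],[-0.028,0,0.075,0,0,0,0],[-0.031,0,0.09,0,0,0,0],[-0.034,0,0.105,0,0,0,0],[-0.036,0,0.115,0,0,0,0],[-0.038,0,0.125,0,0,0,0]]]}}

```text
t: 18.15
tcp_pos: [0.5401, 0.1805, 0.1307]
orientation: [[-0.784, -0.62, -0.0], [-0.62, 0.784, -0.0], [0.0, -0.0, -1.0]]
force: [-0.3, -1.3, 4.5]
finger_gap: -0.004
grasp_force: 2.2
```

{"api": "drive_tool", "payload": {"targets": [[[-0.001,0,0.006,0,0,0,0],[-0.001,0,0.012,0,0,0,0],[-0.001,0,0.012,0,0,0,0]]]}}

```text
t: 18.45
tcp_pos: [0.5403, 0.1806, 0.1295]
orientation: [[-0.784, -0.62, 0.0], [-0.62, 0.784, -0.0], [-0.0, -0.0, -1.0]]
force: [-0.0, -0.4, 3.9]
finger_gap: 0.0
grasp_force: 2.0
```

{"api": "drive_tool", "payload": {"targets": [[[0,0,0.006,0,0,0,0],[0,0,0.011,0,0,0,0],[0,0,0.011,0,0,0,0]]]}}

```text
t: 18.75
tcp_pos: [0.5403, 0.1807, 0.1285]
orientation: [[-0.784, -0.62, 0.0], [-0.62, 0.784, 0.0], [-0.0, -0.0, -1.0]]
force: [-1.1, 0.2, 3.9]
finger_gap: -0.001
grasp_force: 2.1
```

{"api": "drive_tool", "payload": {"targets": [[[0,0,0.005,0,0,0,0],[0,0,0.005,0,0,0,0]]]}}

```text
t: 18.95
tcp_pos: [0.5404, 0.1807, 0.1281]
orientation: [[-0.784, -0.62, 0.0], [-0.62, 0.784, 0.0], [-0.0, -0.0, -1.0]]
force: [-0.2, -0.2, 4.3]
finger_gap: 0.004
grasp_force: 2.3
```

Not at the stop yet; half-millimetre steps on.

{"api": "drive_tool", "payload": {"targets": [[[0,0,0.005,0,0,0,0],[0,0,0.005,0,0,0,0]]]}}

```text
t: 19.15
tcp_pos: [0.5404, 0.1807, 0.1277]
orientation: [[-0.784, -0.621, 0.0], [-0.621, 0.784, 0.0], [-0.0, -0.0, -1.0]]
force: [-0.6, 0.3, 6.2]
finger_gap: -0.003
grasp_force: 2.9
```

{"api": "drive_tool", "payload": {"targets": [[[0,0,0.004,0,0,0,0],[0,0,0.004,0,0,0,0]]]}}

```text
t: 19.35
tcp_pos: [0.5404, 0.1807, 0.1275]
orientation: [[-0.784, -0.62, 0.001], [-0.62, 0.784, 0.0], [-0.001, -0.0, -1.0]]
force: [-1.0, -1.4, 7.1]
finger_gap: -0.003
grasp_force: 3.4
```

{"api": "drive_tool", "payload": {"targets": [[[0,0,0.005,0,0,0,0],[0,0,0.005,0,0,0,0]]]}}

```text
t: 19.55
tcp_pos: [0.5405, 0.1808, 0.1271]
orientation: [[-0.784, -0.621, 0.001], [-0.621, 0.784, 0.0], [-0.001, -0.0, -1.0]]
force: [-0.8, -0.8, 7.5]
finger_gap: -0.0
grasp_force: 4.1
```

{"api": "drive_tool", "payload": {"targets": [[[0,0,0.005,0,0,0,0],[0,0,0.005,0,0,0,0],[0,0,0.005,0,0,0,0]]]}}

```text
t: 19.85
tcp_pos: [0.5405, 0.1808, 0.1268]
orientation: [[-0.784, -0.62, 0.001], [-0.62, 0.784, 0.0], [-0.001, -0.0, -1.0]]
force: [-1.7, -0.3, 9.0]
finger_gap: -0.001
grasp_force: 4.6
```

{"api": "drive_tool", "payload": {"targets": [[[0,0,0.005,0,0,0,0],[0,0,0.01,0,0,0,0],[0,0,0.01,0,0,0,0]]]}}

```text
t: 20.15
tcp_pos: [0.5407, 0.1809, 0.1262]
orientation: [[-0.784, -0.62, 0.001], [-0.62, 0.784, 0.001], [-0.001, -0.0, -1.0]]
force: [-3.0, -1.0, 12.7]
finger_gap: -0.006
grasp_force: 5.9
```

{"api": "drive_tool", "payload": {"targets": [[[0,0,-0.01,0,0,0,0],[0,0,-0.03,0,0,0,0],[0,0,-0.1,0,0,0,0],[0,0,-0.3,0,0,0,0],[0,0,-0.6,0,0,0,0],[0,0,-0.9,0,0,0,0],[0,0,-0.9,0,0,0,0]]]}}

```text
t: 20.85
tcp_pos: [0.5424, 0.1814, 0.2192]
orientation: [[-0.784, -0.621, 0.006], [-0.621, 0.784, 0.002], [-0.006, -0.002, -1.0]]
force: [1.1, 0.4, -0.3]
finger_gap: 0.003
grasp_force: 0.0
```

{"api": "drive_tool", "payload": {"targets": [[[0.3,0,0,0,0,0,0],[0.65,0,0,0,0,0,0],[0.65,0,0,0,0,0,0],[0.65,0,0,0,0,0,0]]]}}

```text
t: 21.25
tcp_pos: [0.4888, 0.1401, 0.2147]
orientation: [[-0.785, -0.62, -0.0], [-0.62, 0.785, 0.0], [0.0, 0.0, -1.0]]
force: [1.3, -0.6, 0.1]
finger_gap: 0.004
grasp_force: 0.0
```

```bash
python3 w.py w8; python3 lev.py w8 scene
```

```text
21.25 [0.4888 0.1401 0.2147] 
 [[-0.7846 -0.62   -0.0005]
 [-0.62    0.7846  0.0001]
 [ 0.0003  0.0004 -1.    ]] F [ 1.3426 -0.6036  0.0743] [ 15.9819   8.8491 -17.5981  63.5755   0.0147 -22.3359] 0.003921740678829754 0.0
cam [0.4373 0.099  0.3498]
w8 jaw 3654 ((-0.8173408508300781, 0.9653310775756836), (26.06852912902832, 43.77005386352539), 89.51744842529297) 92.45289347560919
 house ((10.05450439453125, 0.902496337890625), (54.18772506713867, 105.03289031982422), 89.8181381225586)
 housetop z 4601 45.82386283769403
 lever 8 [36.8028 -1.0963 50.7923] [37.139   3.497  51.6418]Traceback (most recent call last):
  File "lev.py", line 20, in <module>
    print(' slope angle',np.arctan(np.polyfit(s[b,0],s[b,2],1)[0]),' bar',np.median(p[p[:,0]>p[:,0].max()-9],0), p[p[:,2]>p[:,2].max()-3].mean(0))
                                   ~~~~~~~~~~^^^^^^^^^^^^^^^^^
    raise TypeError("expected non-empty vector for x")
TypeError: expected non-empty vector for x
```

View pics/w8.png

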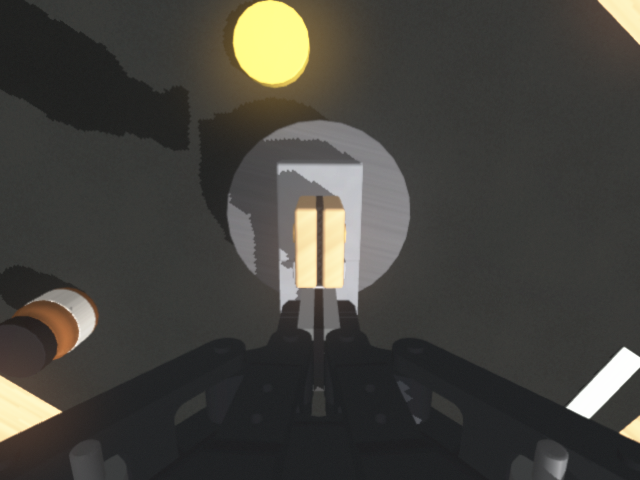

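Head unchanged (jaws at (320,245)); the fingers hide the lever. The scene camera will measure it.

```bash
python3 lev.py scene
python3 - <<'E'
from h import *
np.set_printoptions(precision=1,suppress=True)
im,d,P=cloud('scene');P=P.reshape(-1,3)
a=np.radians(38.3);R=np.array([[np.cos(a),-np.sin(a)],[np.sin(a),np.cos(a)]])
q=np.c_[(P[:,:2]-[.481,.133])@R,P[:,2]-.0663]*1000
for x in range(30,86,4):
    k=(abs(q[:,0]-x)<2)&(abs(q[:,1])<7)&(q[:,2]>30)&(q[:,2]<90)
    if k.any(): print(x,k.sum(),np.percentile(q[k,2],[50,90]))
k=(abs(q[:,1])<10)&(q[:,0]>71)&(q[:,0]<90)&(q[:,2]>30)&(q[:,2]<90);print(k.sum(),q[k].max(0),q[k].min(0))
E
```

```text
scene jaw 188 ((0.9142074584960938, 0.5383167266845703), (28.225940704345703, 44.28891372680664), 89.0396728515625) 91.21941349221204
 house ((15.460128784179688, -1.4105777740478516), (58.09202194213867, 113.80140686035156), 87.09895324707031)
 housetop z 208 44.95970384266353
 lever 165 [ 30.0067 -14.0524  47.123 ] [83.044  14.7184 55.7487]
 slope angle 0.005922175709948588  bar [78.942  -5.8049 52.9485] [75.8764 -1.8726 54.2445]
30 11 [49.4 51.6]
34 17 [47.8 51.5]
38 14 [50.5 51. ]
42 12 [46.5 51.2]
46 16 [49.8 51.6]
50 16 [48.5 51.2]
54 13 [49.7 51.3]
58 12 [49.7 50.9]
62 15 [48.8 51.7]
66 15 [50.4 51.4]
70 15 [48.7 50.9]
74 7 [52.3 53.6]
78 8 [54.1 54.6]
82 5 [52.4 52.9]
41 [82.3  9.  54.7] [71.2 -9.8 44.8]
```

The lever is level (slope about 0.006 rad, bar top about 54 mm above the disc), the head is seated and the robot is clear.

```bash
python3 -c "
from h import *
print(workorder.hand_in())"
```

```text
the job is handed in; nothing more can be done
None
```

The clamp head is seated on the mount, the latch lever is pressed fully down (measured about 0.006 rad), the arm is clear, and the job is handed in; no verdict came back.

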